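# Load archive film cans on edge into the transport rack

### The job

Get the wire rack ready to go to the film vault: take the three film cans out of the sloping stand and stand each on edge in the empty rack bay that fits its thickness, lowering it onto the two base rails rather than letting it drop. Then swing the rack's keeper bar up and over the cans as far as it goes. Leave the can that is already in the rack, and everything else on the bench, where it is.

Things in the scene. Friction and masses are not known exactly. Their poses are not given: they have to be found in the camera images.
- rack: Fixed steel wire rack, 291 mm long (y), 124 deep (x; -x is the front), end plates 95 high. Origin on the table under its middle. Cans stand on edge, round axis along y, on two 8 mm base rails (along y, at x = -40 and 40 mm, 18 mm up). Hairpin wire tines, tops 87 mm up, part it into four bays, along +y: narrow (32 mm clear), wide (48), narrow, wide, with 21 mm of tines between bays.
- bay0 (a point): Centre of a can that stands seated in the narrow bay at the rack's -y end (32 mm between tines), 74 mm above the table, at rack y = -96 mm. Axes as the rack's. Empty at the start.
- bay2 (a point): The same point for the second narrow bay (32 mm), at rack y = 27 mm. Empty at the start.
- bay3 (a point): The same point for the wide bay at the rack's +y end (48 mm between tines), at rack y = 88 mm. Empty at the start.
- can_d_mid (a point): Centre of the thick film can (130 mm across, 42 mm thick) that already stands in the other wide bay of the rack. Leave it there.
- can_a_mid (a point): Thin film can: grey plastic disc, 130 mm across, 26 mm thick. It leans in the sloping stand at the start. It and the other thin can are alike: either narrow bay will do. Mass about 0.35 kg. The point is the centre of the can; its own y axis is the can's round axis (either way round), x and z lie in the plane of the disc.
- can_c_mid (a point): The other thin film can, also 130 mm across and 26 mm thick. It leans in the sloping stand at the start.  Mass about 0.35 kg. The point is the centre of the can; its own y axis is the can's round axis (either way round), x and z lie in the plane of the disc.
- can_b_mid (a point): Thick film can: 130 mm across, 42 mm thick; it only fits a wide bay. It leans in the sloping stand at the start.  Mass about 0.55 kg. The point is the centre of the can; its own y axis is the can's round axis (either way round), x and z lie in the plane of the disc.
- stand: Fixed dark sheet-steel stand, 136 mm wide (x), 250 long (y). Origin on the table under its middle. Three ledges, 82 mm apart along y, with back plates 80 mm high, lean 0.436 rad, tops to -y: a can has a face on its plate, its round axis along stand (0, .906, .423), and sits between two rails: draw it out up along the plate. Can tops up to 155 mm high, 30 mm or more between cans. Which is where changes.
- keeper (a joint): Angle of the rack's keeper bar, rad: 0 = folded back level behind the rack; grows as it swings up and over; 1.80 = at its stop over the middle of the cans, 13 degrees past upright. A stiff hinge (about 3 N at the bar) keeps it wherever it is left. Starts folded back, between 0.15 and 0.7.
- keeper_grip (a point): Centre of the black rubber grip sleeve (16 mm in diameter, 100 long, along the rack's y) in the middle of the keeper bar, 100 mm from the hinge axis. The bar is 8 mm wire; its arms run outside the end plates. At the stop the sleeve's centre is 177 mm above the table, 38 mm above the tops of seated cans.
- keeper_hinge (a point): Middle of the keeper bar's hinge axis, which runs along the rack's y; 80 mm above the table, 20 mm behind (+x of) the rack's middle. Fixed to the rack, axes as the rack's.
- loupe: Bystander: black film loupe, 38 mm across, 48 mm high. Origin at its underside.
- splicer: Bystander: film splicer, 60 by 160 mm, 47 mm high. Origin at its underside.
- reel: Bystander: empty black reel lying flat, 100 mm across, 16 mm high. Origin at its underside.
- cleaner: Bystander: amber bottle, 60 mm across, 165 mm high. Origin at its underside.
- paperbox: Bystander: flat black box of photo paper, 185 by 135 mm, 28 mm high. Origin at its underside.
- drive: Bystander: flat external drive, 82 by 118 by 20 mm. Origin at its underside.
Things that resemble listed ones, but are neither listed nor needed, are in the scene too. Leave any pink or turquoise look-alike of the part that bears can_c_mid alone.

How it is judged:
By the outcome, as a careful person would: the job done as asked, in the order asked, and still so for the second after the job is handed in, with the robot touching nothing.
It also fails if it takes over 72 s, if anything falls off the work surface, if the arm or the gripper's body presses on something with over 40 N, if the wrist force passes 120 N, or if a joint passes its speed limit or range.

### The arm

A 6-joint arm with a two-finger parallel gripper is mounted at the origin on the work surface. World frame = base frame: x ahead of the robot, y to its left, z up, the work surface at z = 0. Lengths are in m, angles in rad, forces in N, time in s.
With the tool pointing down it reaches from about 0.325 to 0.775 m from the base axis. Payload 5.5 kg.
Tool frame: the origin (TCP) lies between the finger pads; the fingertips stand 8 mm ahead of it and the grasp point (between the pads) lies 11 mm behind it (tcp_to_tips is the distance from the TCP to the fingertips, in m); z points along the fingers, y is the direction in which the jaws open and shut (so a half turn about z gives the same grasp; the last joint's range is limited). The gripper opens to 88 mm and grips with 3 to 60 N. Pads are 20 mm wide; open, the fingers measure 115 mm over their backs; the gripper's body (75 mm by 178 mm) begins 61 mm behind the grasp point.
Start: joints at [-1.365, 0.091, 1.231, -0, 1.82, -0.057], TCP at [0.156, -0.579, 0.231] pointing down, gripper open.
Joint ranges: [-2.87, 2.87], [-0.86, 2.18], [0.17, 2.46], [-1.51, 4.65], [0.06, 2.69], [-2.65, 2.65]. Speed limits (rad/s): [2.57, 2.57, 3.01, 3.14, 3.14, 3.14].

### API

Orientations are given as a unit quaternion [w, x, y, z].
In Python, from bench import * gives the robot as it stands. Calls block until the motion is done:
- move_to(position, orientation): joint-space move of the TCP to a pose.
- move_l(position, speed=0.15, orientation=None): straight line of the TCP; orientation=None keeps the orientation; speed is the mean speed in m/s.
- movej(angles): joint-space move.
- gripper_open() and close(): open the fingers fully, or close them until they stop; the grip force is fixed at half the most.
- hold(seconds).
- inverse_kinematics(position, orientation): joint angles nearest the present ones, or None.
- state(): the state.
- get_image(name): name is "scene" or "top" or "wrist"; returns a dict with "frame" (420x560x3 uint8, blue, green, red), "depth" (420x560 float32, m along the optical axis (not along the pixel's ray), 0 where there is no reading), "camera_matrix" (3x3 intrinsics, pixels), "view" (4x4, takes a point from world to camera coordinates). Camera axes: x right, y up, looking along -z (the intrinsics and any distortion apply to the point x, -y, -z); pixel columns grow to the right and rows downward; lengths in m; the calibration is good to about 2 mm. A picture is of the moment at which its call begins.
A pose or a line that the arm cannot do raises IKError and nothing moves.
- job_done(): hands the job in, once; it reports no verdict.
The state is a dict: "time": time; "joint_pos": joint angles; "dq": joint speeds; "joint_torque": joint torques, N m; "ee_pos": TCP position; "ee_rot": TCP orientation; "ft_force": force on the tool from outside, world axes, zero at the start; "moment": the same for the moment, N m; "finger_gap": finger opening in m.
Only numpy, scipy, OpenCV 4.12 (cv2) and the standard library are available. Lean on these libraries where they do the work, as an engineer would, in place of code of your own. Each camera call takes 0.05 s, during which the arm holds its last target.

## Working session

There is one attempt and no reset: what is moved stays moved. The work goes in short steps, each a Python script; the robot and the scene stay as the last script left them, time stands still between calls to the robot, and variables do not carry over. Pictures are saved under pics/ and viewed, and the job is handed in when it is done.

```bash
ls; mkdir -p pics; python3 - <<'E'
from bench import *
import cv2,numpy as np
for n in ["scene","top","wrist"]:
    d=get_image(n); cv2.imwrite(f"pics/{n}0.png",d["frame"]); np.savez(f"{n}0.npz",**d)
    print(n,d["camera_matrix"].tolist(),np.round(d["view"],3).tolist(),(d["depth"]>0).mean())
print(state())
E
```

```text
pics
scene [[384.87317384523527, 0.0, 273.5353294252283], [0.0, 384.87317384523527, 212.38927884026927], [0.0, 0.0, 1.0]] [[-0.744, 0.668, -0.014, 0.365], [-0.367, -0.391, 0.844, 0.133], [0.558, 0.634, 0.536, -1.373], [0.0, 0.0, 0.0, 1.0]] 0.995829081632653
top [[497.59673680707056, 0.0, 282.2181965807927], [0.0, 497.59673680707056, 221.30466521551], [0.0, 0.0, 1.0]] [[-0.023, -1.0, -0.001, 0.002], [0.984, -0.023, 0.174, -0.529], [-0.174, 0.003, 0.985, -1.595], [0.0, 0.0, 0.0, 1.0]] 0.9958460884353741
wrist [[335.70676856548135, 0.0, 278.50436523784964], [0.0, 335.70676856548135, 214.99990242045885], [0.0, 0.0, 1.0]] [[0.259, -0.966, -0.002, -0.599], [0.924, 0.248, -0.292, 0.035], [0.282, 0.074, 0.956, -0.391], [0.0, 0.0, 0.0, 1.0]] 0.9961479591836735
{'time': 0.15, 'joint_pos': array([-1.36463219e+00,  9.17129858e-02,  1.23159267e+00, -1.58979627e-05,
        1.81983178e+00, -5.66872862e-02]), 'dq': array([ 0.00016835, -0.00145382, -0.00353352, -0.00053079, -0.00088176,
        0.00133582]), 'joint_torque': array([ 1.54519948e-03, -4.47043562e+01, -4.06907022e+01,  6.98143453e-02,
        2.74472596e-02, -1.07577812e-04]), 'ee_pos': array([ 0.15585684, -0.57917755,  0.2297598 ]), 'ee_rot': array([-7.69657711e-04,  9.91376026e-01,  1.31045714e-01, -6.53571895e-05]), 'ft_force': array([ 0.72177645, -0.33896505, -0.21011167]), 'moment': array([-0.04570091, -0.00529224, -0.02935457]), 'finger_gap': 0.08771877862169698}
```

View pics/scene0.png

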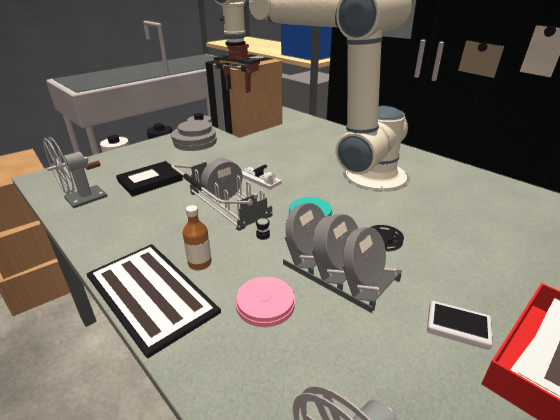

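View pics/top0.png

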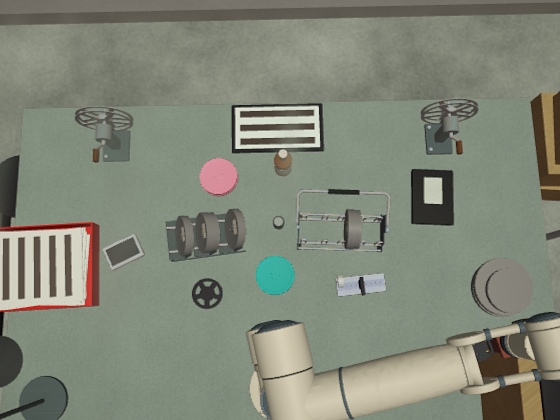

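View pics/wrist0.png

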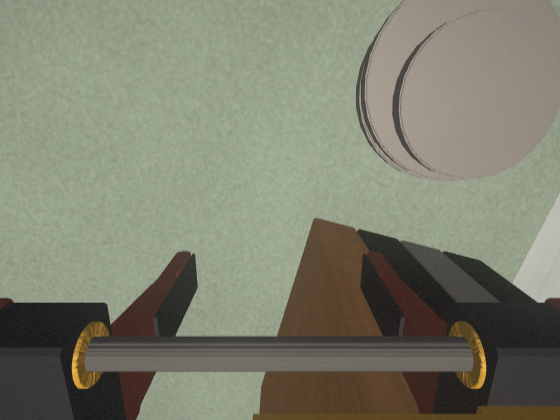

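The scene view shows the stand with three cans at about (335,250) and the rack at about (225,190). In the top view they are at (205,235) and (343,230), with the keeper grip at (343,192). The cans in the stand run along y. Next I'll zoom in and estimate positions from the depth image.

```bash
cat > h.py <<'E'
import numpy as np,cv2
def cloud(d):
    K=d["camera_matrix"];V=d["view"];z=d["depth"].astype(float)
    v,u=np.mgrid[:z.shape[0],:z.shape[1]]
    p=np.stack([(u-K[0,2])/K[0,0]*z,-(v-K[1,2])/K[1,1]*z,-z],-1)
    R=V[:3,:3];t=V[:3,3]
    w=(p-t)@R
    w[z<=0]=np.nan
    return w
E
python3 - <<'E'
from h import *
for n,b in [("top",(150,180,400,270)),("scene",(160,140,420,310))]:
    d=dict(np.load(n+"0.npz")); f=d["frame"]
    x0,y0,x1,y1=b
    c=cv2.resize(f[y0:y1,x0:x1],None,fx=3,fy=3,interpolation=cv2.INTER_CUBIC); cv2.imwrite(f"pics/{n}0z.png",c)
d=dict(np.load("top0.npz")); w=cloud(d)
for u,v in [(343,192),(298,230),(388,230),(353,230),(185,233),(207,230),(235,227),(240,258),(170,258),(218,176),(275,275)]:
    print((u,v),np.round(w[v,u],4))
E
```

```text
(343, 192) [ 0.6057 -0.2052  0.1211]
(298, 230) [ 0.4972 -0.061   0.0547]
(388, 230) [ 0.4836 -0.3456  0.0994]
(353, 230) [ 0.4805 -0.229   0.1359]
(185, 233) [0.4826 0.2923 0.1383]
(207, 230) [0.4882 0.2221 0.1521]
(235, 227) [0.5013 0.1391 0.1183]
(240, 258) [0.4152 0.134  0.0015]
(170, 258) [0.4169 0.3605 0.0359]
(218, 176) [0.6931 0.2042 0.0276]
(275, 275) [0.3542 0.0176 0.0263]
```

```bash
python3 - <<'E'
from bench import *
import numpy as np
print(inverse_kinematics([0.5,-0.2,0.4],[0,1,0,0]),inverse_kinematics([0.5,-0.2,0.4],[0,.7071,.7071,0]))
q=state()
E
```

```text
[-4.43684813e-01  3.12031743e-02  9.85006080e-01 -4.44089210e-16
  2.12538340e+00  1.12711151e+00] [-4.43684813e-01  3.12031743e-02  9.85006080e-01 -4.44089210e-16
  2.12538340e+00 -4.43684813e-01]
```

View pics/top0z.png

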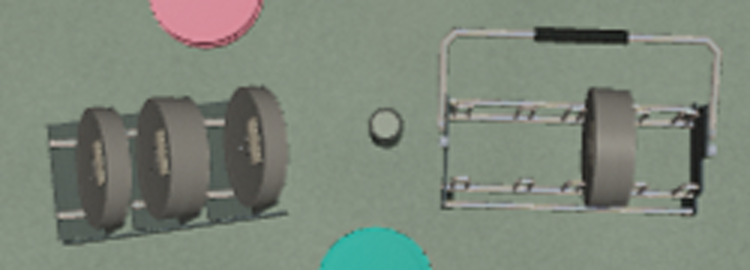

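View pics/scene0z.png

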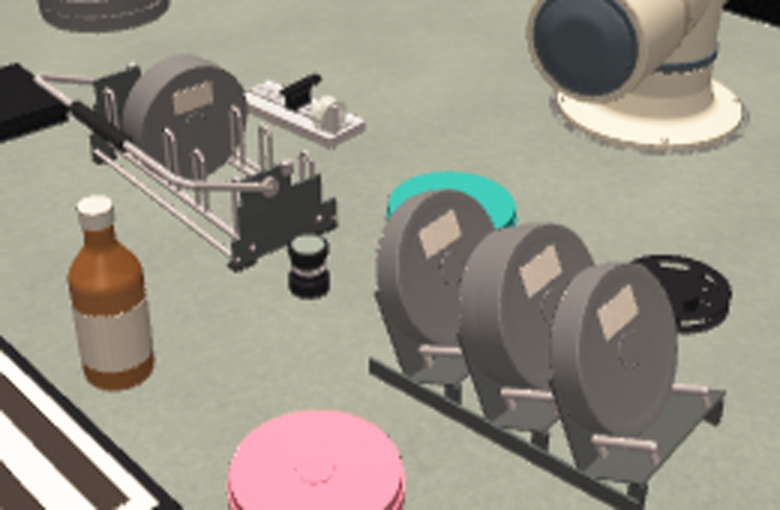

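```bash
python3 - <<'E'
from h import *
d=dict(np.load("top0.npz")); w=cloud(d); f=d["frame"]
# stand-can tops and rack
for name,(u0,u1,v0,v1) in dict(cans=(165,250,200,265),rackcan=(340,366,205,255)).items():
    P=w[v0:v1,u0:u1].reshape(-1,3); P=P[P[:,2]>0.05]
    print(name,len(P),P.min(0),P.max(0))
    h,e=np.histogram(P[:,1],bins=np.arange(P[:,1].min(),P[:,1].max(),.006)); print(list(zip(np.round(e,3),h)))
E
```

```text
cans 2113 [0.41891617 0.10627755 0.05012407] [0.56711286 0.36437774 0.15549432]
[(np.float64(0.106), np.int64(43)), (np.float64(0.112), np.int64(66)), (np.float64(0.118), np.int64(73)), (np.float64(0.124), np.int64(73)), (np.float64(0.13), np.int64(76)), (np.float64(0.136), np.int64(64)), (np.float64(0.142), np.int64(58)), (np.float64(0.148), np.int64(65)), (np.float64(0.154), np.int64(55)), (np.float64(0.16), np.int64(58)), (np.float64(0.166), np.int64(34)), (np.float64(0.172), np.int64(8)), (np.float64(0.178), np.int64(0)), (np.float64(0.184), np.int64(18)), (np.float64(0.19), np.int64(55)), (np.float64(0.196), np.int64(74)), (np.float64(0.202), np.int64(85)), (np.float64(0.208), np.int64(81)), (np.float64(0.214), np.int64(82)), (np.float64(0.22), np.int64(72)), (np.float64(0.226), np.int64(62)), (np.float64(0.232), np.int64(55)), (np.float64(0.238), np.int64(56)), (np.float64(0.244), np.int64(48)), (np.float64(0.25), np.int64(45)), (np.float64(0.256), np.int64(52)), (np.float64(0.262), np.int64(42)), (np.float64(0.268), np.int64(57)), (np.float64(0.274), np.int64(70)), (np.float64
[... 361 characters left out ...]
t64(0)), (np.float64(0.346), np.int64(0)), (np.float64(0.352), np.int64(2)), (np.float64(0.358), np.int64(3))]
rackcan 668 [ 0.42829464 -0.27883966  0.05073035] [ 0.55692291 -0.19278514  0.14559746]
[(np.float64(-0.279), np.int64(8)), (np.float64(-0.273), np.int64(10)), (np.float64(-0.267), np.int64(4)), (np.float64(-0.261), np.int64(15)), (np.float64(-0.255), np.int64(69)), (np.float64(-0.249), np.int64(76)), (np.float64(-0.243), np.int64(72)), (np.float64(-0.237), np.int64(76)), (np.float64(-0.231), np.int64(78)), (np.float64(-0.225), np.int64(82)), (np.float64(-0.219), np.int64(140)), (np.float64(-0.213), np.int64(24)), (np.float64(-0.207), np.int64(6)), (np.float64(-0.201), np.int64(6))]
```

```bash
python3 - <<'E'
from bench import *
import cv2,numpy as np
def snap(n):
    d=get_image("wrist"); cv2.imwrite(f"pics/{n}.png",d["frame"]); np.savez(f"{n}.npz",**d)
    V=d["view"]; print(n,"cam",np.round(-V[:3,:3].T@V[:3,3],3),"look",np.round(-V[2,:3],3), state()["ee_pos"],state()["time"])
move_to([0.44,-0.19,0.40],[0,1,0,0]); snap("w1")
move_to([0.42,0.22,0.40],[0,1,0,0]); snap("w2")
E
```

```text
w1 cam [ 0.52  -0.191  0.553] look [-0.293  0.001 -0.956] [ 0.4398645  -0.19070035  0.39936586] 2.05
w2 cam [0.501 0.219 0.553] look [-0.292  0.    -0.956] [0.42047869 0.21913264 0.39994823] 3.6167
```

View pics/w1.png

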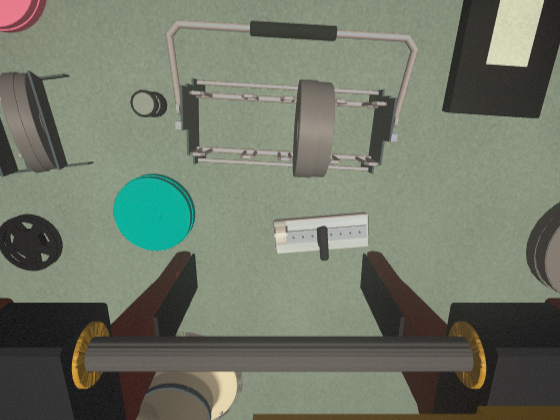

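View pics/w2.png

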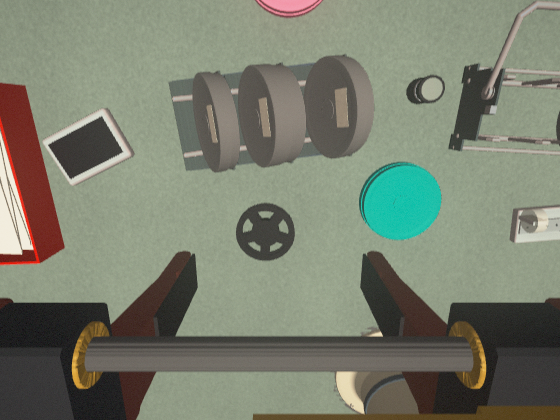

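w1 shows the rack with its end plates at about (190,120) and (382,130), the seated can at (314,128) and the sleeve at (293,30). w2 shows the leaning cans at about (213,120), (270,115) and (338,106), and the middle one is the thick can. Next I'll fit the geometry.

```bash
python3 - <<'E'
from h import *
for n in ["w1","w2"]:
    d=dict(np.load(n+".npz")); f=d["frame"]
    b=(160,10,430,185) if n=="w1" else (165,45,385,180)
    x0,y0,x1,y1=b
    c=cv2.resize(f[y0:y1,x0:x1],None,fx=2.9,fy=2.9,interpolation=cv2.INTER_CUBIC); cv2.imwrite(f"pics/{n}z.png",c)
d=dict(np.load("w1.npz")); w=cloud(d); f=d["frame"].astype(int); g=f.max(2)
print("table z",np.nanmedian(w[190:240,210:260,2]), np.nanmedian(w[60:75,300:360,2]))
def rep(n,m):
    P=w[m]; print(n,len(P),np.round(np.nanmin(P,0),4),np.round(np.nanmax(P,0),4),np.round(np.nanmean(P,0),4)); return P
uu=np.arange(560)[None]*np.ones((420,1));vv=np.arange(420)[:,None]*np.ones((1,560))
sl=(g<75)&(w[...,2]>.08)&(vv<45)&(uu>240)&(uu<345); P=rep("sleeve",sl)
c,_=cv2.fitLine(P.astype(np.float32),cv2.DIST_HUBER,0,.01,.01).reshape(2,3); print(c)
for nm,a,b_ in [("plateL",175,205),("plateR",365,400)]:
    m=(w[...,2]>.085)&(w[...,2]<.101)&(uu>a)&(uu<b_)&(vv>75)&(vv<180)&(g<90); P=rep(nm,m)
    P=P.astype(np.float32); c=cv2.fitLine(P[:,:2].copy(),cv2.DIST_HUBER,0,.01,.01).ravel(); print(c)
m=(w[...,2]>.130)&(uu>285)&(uu<345)&(vv>75)&(vv<185); P=rep("canD",m)
print(cv2.minAreaRect(P[:,:2].astype(np.float32)*1000))
# tine tops
m=(w[...,2]>.07)&(w[...,2]<.1)&(uu>200)&(uu<290)&(vv>75)&(vv<180);P=w[m]
print(np.round(P[np.argsort(P[:,1])],3)[::3].tolist())
E
```

```text
table z -0.0008881456256774117 -0.0008573963020658805
sleeve 1229 [ 0.6013 -0.2568  0.1126] [ 0.6203 -0.1579  0.1272] [ 0.61   -0.2072  0.1229]
[ 0.05396758  0.998532   -0.00461852]
plateL 93 [ 0.4993 -0.0822  0.085 ] [ 0.5531 -0.0635  0.0958] [ 0.5276 -0.0657  0.0899]
[ 0.99828357 -0.05856529  0.52702814 -0.06554779]
plateR 110 [ 0.4843 -0.3455  0.085 ] [ 0.538  -0.3373  0.0962] [ 0.5112 -0.3392  0.0903]
[ 0.9985312  -0.05417901  0.51397634 -0.33921704]
canD 1746 [ 0.4645 -0.2575  0.13  ] [ 0.5309 -0.2134  0.1405] [ 0.4982 -0.2347  0.135 ]
((497.62799072265625, -235.63046264648438), (42.14453125, 66.46002960205078), 86.76631164550781)
[[0.461, -0.205, 0.073], [0.458, -0.205, 0.085], [0.537, -0.205, 0.087], [0.461, -0.204, 0.086], [0.538, -0.203, 0.086], [0.541, -0.203, 0.088], [0.46, -0.202, 0.086], [0.538, -0.202, 0.086], [0.457, -0.201, 0.085], [0.459, -0.201, 0.088], [0.541, -0.201, 0.087], [0.46, -0.2, 0.085], [0.537, -0.199, 0.086], [0.539, -0.199, 0.089], [0.459, -0.198, 0.086], [0.538, -0.198, 0.085], [0.457, -0.197, 0.085], [0.461, -0.197, 0.087], [0.538, -0.197, 0.084], [0.
[... 745 characters left out ...]
, 0.086], [0.463, -0.147, 0.086], [0.542, -0.147, 0.086], [0.463, -0.146, 0.087], [0.545, -0.145, 0.084], [0.542, -0.145, 0.085], [0.543, -0.144, 0.086], [0.541, -0.144, 0.084], [0.464, -0.143, 0.086], [0.542, -0.142, 0.082], [0.541, -0.142, 0.079], [0.461, -0.141, 0.085], [0.542, -0.141, 0.079], [0.461, -0.14, 0.086], [0.465, -0.139, 0.073], [0.461, -0.138, 0.082], [0.463, -0.137, 0.08], [0.545, -0.092, 0.074], [0.546, -0.092, 0.079], [0.548, -0.091, 0.074], [0.544, -0.091, 0.08], [0.547, -0.09, 0.081], [0.546, -0.089, 0.083], [0.465, -0.087, 0.07], [0.467, -0.087, 0.074], [0.468, -0.086, 0.071], [0.468, -0.086, 0.075], [0.464, -0.085, 0.081], [0.468, -0.085, 0.082], [0.466, -0.084, 0.085]]
```

```bash
python3 - <<'E'
from h import *
from scipy.optimize import least_squares
def canD(n,b):
    d=dict(np.load(n+".npz")); w=cloud(d); u0,u1,v0,v1=b
    P=w[v0:v1,u0:u1].reshape(-1,3);P=P[P[:,2]>.128]
    print(n,"canD",cv2.minAreaRect(P[:,:2].astype(np.float32)*1000),P[:,2].max())
canD("w1",(285,345,75,185)); canD("top0",(338,368,200,260))
d=dict(np.load("top0.npz"));w=cloud(d);f=d["frame"]; g=f.max(2)
print("top table",np.nanmedian(w[255:265,310:370,2]))
uu,vv=np.meshgrid(np.arange(560),np.arange(420))
sl=(g<70)&(w[...,2]>.08)&(vv>182)&(vv<200)&(uu>320)&(uu<365);P=w[sl];print("top sleeve",P.min(0),P.max(0))
# stand cans
for n,bb in [("w2",(185,380,45,180)),("top0",(170,250,200,262))]:
    d=dict(np.load(n+".npz")); w=cloud(d); u0,u1,v0,v1=bb
    f=d["frame"][v0:v1,u0:u1]; W=w[v0:v1,u0:u1]
    # local normals by finite differences
    a=np.gradient(cv2.GaussianBlur(W,(5,5),1.2),axis=1);b=np.gradient(cv2.GaussianBlur(W,(5,5),1.2),axis=0)
    N=np.cross(a,b);N/=np.linalg.norm(N,axis=2,keepdims=True);N*=np.sign(N[...,2:3])
    face=(N[...,1]>.8)&(N[...,1]<.98)&(np.abs(N[...,0])<.3)&(W[...,2]>.035)
    k,lab,st,_=cv2.connectedComponentsWithStats(face.astype(np.uint8))
    for i in range(1,k):
        if st[i,4]<(150 if n=="w2" else 40): continue
        P=W[lab==i]; c=P.mean(0); 
        for _ in range(4):
            c=P.mean(0); nrm=np.linalg.svd(P-c)[2][2]; nrm*=np.sign(nrm[2]); r=(P-c)@nrm
            P=P[np.abs(r)<max(.0015,2*r.std())]
        print(n,st[i],"c",np.round(c,4),"n",np.round(nrm,4),"yaw",np.arctan2(-nrm[0],nrm[1]),"tilt",np.arcsin(nrm[2]),r.std())
E
```

```text
w1 canD ((497.34417724609375, -235.61444091796875), (42.14453125, 74.21641540527344), 86.76631164550781) 0.14051476008407007
top0 canD ((493.7956237792969, -234.422119140625), (42.23609924316406, 83.58455657958984), 87.17793273925781) 0.1455974606489378
top table 0.0004245210630647487
top sleeve [ 0.59851886 -0.25371221  0.11311385] [ 0.61718365 -0.15679759  0.13454206]
w2 [ 120   13   52   97 2847] c [0.507  0.1518 0.0905] n [-0.1067  0.9034  0.4153] yaw 0.11755814862306546 tilt 0.4283001963651339 0.0006982389197590466
w2 [  53   22   37   97 2026] c [0.4975 0.2499 0.0931] n [-0.1062  0.9021  0.4183] yaw 0.11716002802542883 tilt 0.43153584502464626 0.0006871903095100446
w2 [   7   30   29   94 1367] c [0.486  0.3161 0.0874] n [-0.1084  0.9019  0.4182] yaw 0.11964468343264098 tilt 0.43146020112995115 0.0006627772087926844
top0 [ 55  12  13  34 339] c [0.4997 0.1521 0.0905] n [-0.0969  0.9042  0.4161] yaw 0.10671057877446298 tilt 0.4291234033204024 0.0009711937697815074
top0 [ 26  15  11  35 164] c [0.4936 0.2566 0.0802] n [-0.1013  0.9028  0.418 ] yaw 0.11174047675746704 tilt 0.43127065253505625 0.0010629556713003389
top0 [ 6 19  9 12 78] c [0.5155 0.3133 0.1022] n [-0.1248  0.9096  0.3964] yaw 0.1363571767237992 tilt 0.40758127594752086 0.0007328128302070699
top0 [  6  36  10  17 131] c [0.457  0.3172 0.0797] n [-0.1001  0.9022  0.4196] yaw 0.11052215048598321 tilt 0.43295762443905145 0.0010099407024201307
```

View pics/w2z.png

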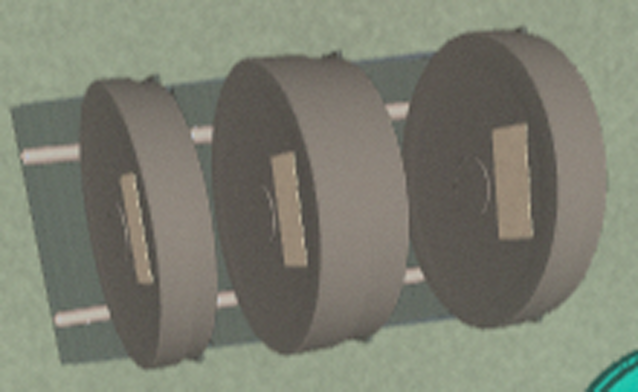

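View pics/w1z.png

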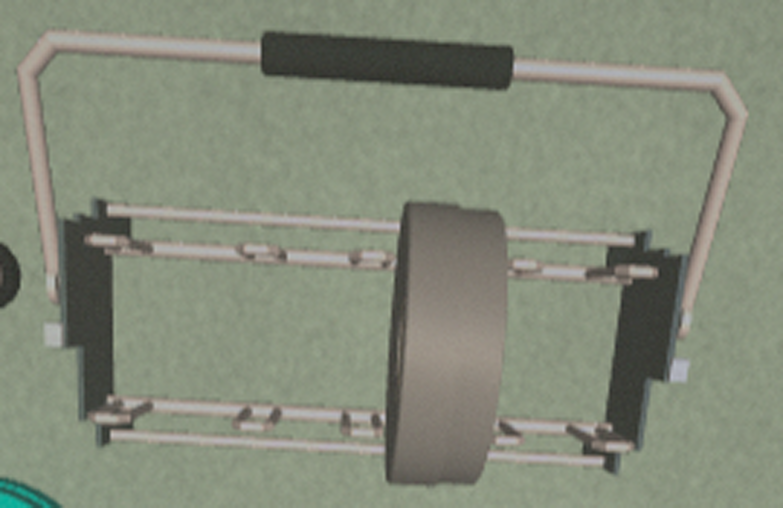

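```bash
python3 - <<'E'
from h import *
for n,tcp in [("w1",(.43986,-.19070,.39937)),("w2",(.42048,.21913,.39995))]:
    d=dict(np.load(n+".npz")); w=cloud(d)-np.array(tcp)
    for nm,a,b in [("L",150,205),("R",355,410)]:
        W=w[240:330,a:b].reshape(-1,3); m=(np.abs(W[:,2])<.06); P=W[m]
        print(n,nm,len(P),np.round(np.nanmin(P,0)*1e3,1),np.round(np.nanmax(P,0)*1e3,1), "inner y", np.round(np.percentile(np.abs(P[:,1]),[1,5,50,95]),4))
        tip=P[P[:,2]<P[:,2].min()+.006]; print("  tip",np.round(tip.mean(0)*1e3,1),np.round(tip.min(0)*1e3,1),np.round(tip.max(0)*1e3,1))
# scene
d=dict(np.load("scene0.npz")); w=cloud(d); f=d["frame"]; g=f.max(2)
uu,vv=np.meshgrid(np.arange(560),np.arange(420))
m=(uu>180)&(uu<206)&(vv>168)&(vv<195)&(g<60)&(w[...,2]>.095)&(w[...,0]>.55);P=w[m];print("scene sleeve",len(P),P.min(0),P.max(0))
m=(uu>195)&(uu<250)&(vv>150)&(vv<205)&(w[...,2]>.12)&(w[...,0]<.57);P=w[m];print("scene canD",len(P),P.min(0),P.max(0))
E
```

```text
w1 L 2755 [-10.2  43.4  -9.7] [12.9 54.1 51.9] inner y [0.0437 0.0438 0.0443 0.0514]
  tip [ 5.1 45.8 -6.1] [-9.5 43.6 -9.7] [12.3 52.7 -3.8]
w1 R 2846 [-10.  -53.8  -9.3] [ 12.6 -43.1  54.3] inner y [0.0434 0.0435 0.0441 0.0514]
  tip [  5.2 -45.6  -5.9] [ -9.7 -52.5  -9.3] [ 12.2 -43.4  -3.3]
w2 L 2753 [-9.9 43.4 -9.1] [12.5 53.7 52.5] inner y [0.0437 0.0439 0.0444 0.0515]
  tip [ 5.  45.8 -5.8] [-9.6 43.7 -9.1] [12.4 52.9 -3.1]
w2 R 2844 [-10.  -53.6  -9.4] [ 12.5 -43.1  53.5] inner y [0.0433 0.0435 0.044  0.0512]
  tip [  4.8 -45.4  -6. ] [ -9.6 -52.6  -9.4] [ 12.  -43.3  -3.4]
scene sleeve 109 [ 0.60545299 -0.25363379  0.11190978] [ 0.6236455  -0.15910345  0.12554955]
scene canD 239 [ 0.45792289 -0.25969956  0.12002012] [ 0.54611981 -0.21032827  0.13967664]
```

```bash
python3 - <<'E'
from h import *
ps=.1175; t=.436
X=np.array([np.cos(ps),np.sin(ps),0]); n=np.array([-np.sin(ps)*np.cos(t),np.cos(ps)*np.cos(t),np.sin(t)]); U=np.array([np.sin(ps)*np.sin(t),-np.cos(ps)*np.sin(t),np.cos(t)])
d=dict(np.load("w2.npz")); w=cloud(d); u0,u1,v0,v1=185,380,45,180
W=w[v0:v1,u0:u1].reshape(-1,3); W=W[W[:,2]>.03]
for c,th in [((.507,.1518,.0905),.026),((.4975,.2499,.0931),.042),((.486,.3161,.0874),.026)]:
    s=np.dot(n,c)
    P=W[np.abs(W@n-s)<.0025]; a=P@X;b=P@U
    k=(np.abs(a-np.median(a))<.075)&(np.abs(b-np.median(b))<.08); a=a[k];b=b[k]
    pts=np.stack([a,b],1).astype(np.float32)
    hull=cv2.convexHull(pts*1000).reshape(-1,2)
    (cx,cy),r=cv2.minEnclosingCircle(pts*1000)
    # robust circle w/ fixed R: fit hull pts on upper part
    from scipy.optimize import least_squares
    H=hull[hull[:,1]>cy-10]
    o=least_squares(lambda p:np.hypot(H[:,0]-p[0],H[:,1]-p[1])-65,(cx,cy),loss="soft_l1").x
    cen=X*o[0]/1e3+U*o[1]/1e3+n*(s-th/2)
    print("s",s*1e3,"encl",cx,cy,r,"fit",o,"centre",np.round(cen,4),"top",np.round(cen+U*.065,4))
    # thickness from side: rim points behind face
    Q=W[(np.abs(W@X-o[0]/1e3)<.02)&(np.hypot(W@X-o[0]/1e3,W@U-o[1]/1e3)>.062)&(np.hypot(W@X-o[0]/1e3,W@U-o[1]/1e3)<.068)&(W@n<s)&(W@n>s-.055)]
    rr=np.hypot(Q@X-o[0]/1e3,Q@U-o[1]/1e3)
    print("   rim depth range",(s-(Q@n).min())*1e3,"r med",np.median(rr))
E
```

```text
s 120.99454283767261 encl 519.2532348632812 36.205196380615234 68.15726470947266 fit [520.01740113  38.6786389 ] centre [0.5069 0.142  0.0807] top [0.5101 0.1147 0.1396]
   rim depth range 24.379529056261187 r med 0.06351329738347943
s 211.41149197313604 encl 513.674560546875 -7.601742267608643 79.0817642211914 fit [520.13897372   4.05494157] centre [0.4965 0.2307 0.0841] top [0.4997 0.2034 0.143 ]
   rim depth range 40.60678041578786 r med 0.06355339963345119
s 269.81941723573607 encl 520.87158203125 -33.227294921875 68.81553649902344 fit [520.38707501 -30.38437177] centre [0.488  0.3049 0.0809] top [0.4912 0.2777 0.1398]
   rim depth range 24.660266430740734 r med 0.06338727440606678
```

```bash
cat >> h.py <<'E'
from scipy.spatial.transform import Rotation as Rn
PS=.1175;T=.436
SX=np.array([np.cos(PS),np.sin(PS),0]); SN=np.array([-np.sin(PS)*np.cos(T),np.cos(PS)*np.cos(T),np.sin(T)]); SU=np.cross(SX,SN)
def quat(x,y,z):
    q=Rn.from_matrix(np.stack([x,y,z],1)).as_quat(); q=np.r_[q[3],q[:3]]
    return (q if q[1]>0 else -q).tolist()
QS=quat(SX,-SN,-SU)
C1=np.array([.506,.142,.0818]);CB=np.array([.4957,.2307,.0852]);C3=np.array([.4872,.3049,.0820])
PR=-.055; RO=np.array([.4992,-.2008,0])
RX=np.array([np.cos(PR),np.sin(PR),0]);RY=np.array([-np.sin(PR),np.cos(PR),0]);RZ=np.array([0,0,1.])
QR=quat(RX,-RY,-RZ)
def rk(x,y,z): return RO+RX*x+RY*y+RZ*z
def qtilt(a):  # top of can leans to rack +y by a
    R=Rn.from_rotvec(-RX*a).as_matrix()
    return quat(RX,-R@RY,-R@RZ)
def st(s,msg=""):
    print(msg,"t%.2f"%s["time"],np.round(s["ee_pos"],4),"F",np.round(s["ft_force"],1),"gap %.4f"%s["finger_gap"])
E
python3 - <<'E'
from bench import *
from h import *
print(QS,QR)
p0=C1+SU*.130; print(p0)
for p,q in [(p0,QS),(C1+SU*.048,QS),(rk(0,.088,.30),QR),(rk(0,.088,.122),QR),(rk(0,-.096,.3),QR),(C3+SU*.05,QS)]: print(inverse_kinematics(p,q))
move_to(p0,QS); st(state(),"above")
move_l(C1+SU*.048,0.12); st(state(),"at")
d=get_image("wrist"); cv2.imwrite("pics/g1.png",d["frame"])
E
```

```text
[-0.21590425289952012, 0.9746475056898178, 0.057326511486634944, -0.012698988671907272] [0.0, 0.9996218988291519, -0.027496533985227944, 0.0]
[0.51243606 0.08747734 0.19963826]
[-0.16873327 -0.09502691  1.52768179  0.4308518   1.81617287  1.36804317]
[-0.10523433 -0.09266042  1.65733896  0.42674627  1.66979028  1.3708498 ]
[-2.86287488e-01 -1.07323030e-01  1.30439667e+00 -4.44089210e-16
  1.94451902e+00  1.33950884e+00]
[-2.86287488e-01 -1.28849489e-01  1.63987936e+00 -4.44089210e-16
  1.63056278e+00  1.33950884e+00]
[-5.99913221e-01  5.23616009e-02  1.14765199e+00 -4.44089210e-16
  1.94157907e+00  1.02588311e+00]
[ 0.20633195 -0.09340006  1.65443355  0.4343537   1.54217764  1.6554669 ]
above t4.63 [0.5128 0.0876 0.2011] F [0.1 1.1 0.1] gap 0.0880
at t5.47 [0.5087 0.122  0.1262] F [-0.4  0.2 -0.1] gap 0.0877
```

View pics/g1.png

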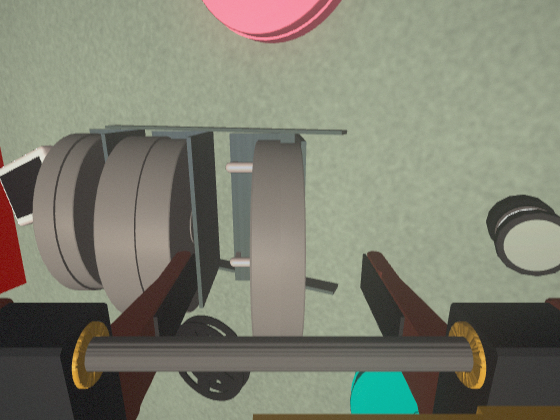

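The can lies centred between the open fingers at (278,235), and the left finger clears the neighbouring can. I'll close and draw it out.

```bash
python3 - <<'E'
from bench import *
from h import *
close(); st(state(),"closed")
p=np.array(state()["ee_pos"])
move_l(C1+SU*(.048+.100),0.12); st(state(),"up")
move_to(rk(0,.088,.265),QR); st(state(),"over bay3")
move_l(rk(0,.088,.130),0.15); st(state(),"low")
d=get_image("wrist"); cv2.imwrite("pics/b3a.png",d["frame"])
d=get_image("scene"); cv2.imwrite("pics/b3s.png",cv2.resize(d["frame"][130:330,130:430],None,fx=2.5,fy=2.5))
E
```

```text
closed t6.49 [0.5084 0.1224 0.1257] F [-1.6  3.5  1.9] gap 0.0259
up t7.47 [0.513  0.08   0.2147] F [ 0.3  0.3 -3.5] gap 0.0260
over bay3 t8.28 [ 0.504  -0.1118  0.2638] F [ 0.8  1.3 -2.7] gap 0.0259
low t9.32 [ 0.5046 -0.113   0.1312] F [ 0.4 -0.6 -3. ] gap 0.0259
```

View pics/b3a.png

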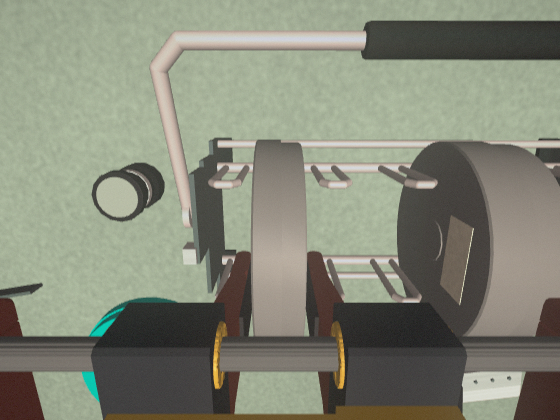

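View pics/b3s.png

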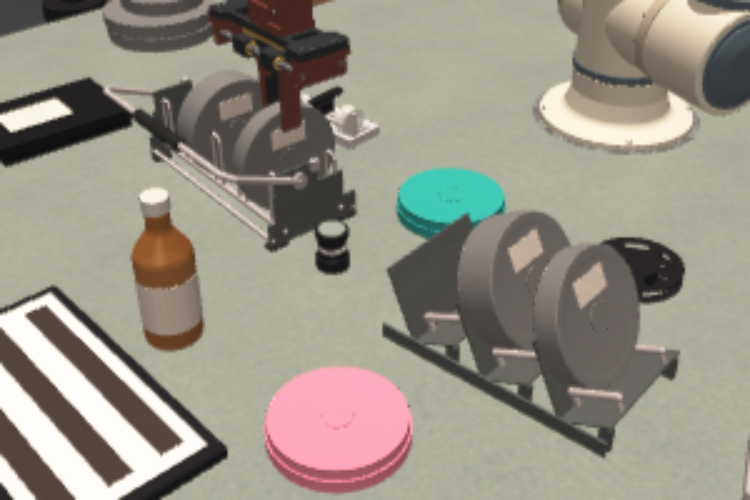

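The hanging can sits midway between the tine groups: tine edges at u≈247 and 312, can at 254–305. So the rack's y estimate is right. I'll lower it until the rails take it.

```bash
cat >> h.py <<'E'
def lower(mk,z0,z1,q,dz=.001,thr=2.5,speed=.04):
    """mk(z)->pos ; step down until upward force rises by thr"""
    from bench import move_l,state,hold
    hold(.15); f0=state()["ft_force"][2]; z=z0; tr=[]
    while z>z1:
        z-=dz; move_l(mk(z),speed,q); s=state(); tr.append((round(s["ee_pos"][2],4),round(s["ft_force"][2]-f0,1)))
        if s["ft_force"][2]-f0>thr: break
    print("lower",tr); return z
E
python3 - <<'E'
from bench import *
from h import *
z=lower(lambda z:rk(0,.088,z),.130,.114,QR); st(state(),"z%.4f"%z)
E
```

```text
lower [(np.float64(0.1289), np.float64(0.3)), (np.float64(0.1278), np.float64(-0.1)), (np.float64(0.1269), np.float64(0.9)), (np.float64(0.1259), np.float64(0.4)), (np.float64(0.1249), np.float64(0.5)), (np.float64(0.1242), np.float64(2.0)), (np.float64(0.124), np.float64(8.5))]
z0.1230 t11.32 [ 0.5042 -0.113   0.124 ] F [-3.6  0.8  4.8] gap 0.0260
```

Contact came at TCP z≈0.1245, so the grip is 2.5 mm shallower than planned. I'll correct the stand estimate for that. Fully opened fingers would hit the seated can if I released deep next to it. So I'll regrasp this can right at its rim here in the roomy bay, then move it to bay 2.

```bash
python3 - <<'E'
from bench import *
from h import *
gripper_open(); st(state(),"open")
move_l(rk(0,.088,.1420),.08,QR); hold(.2); st(state(),"raised")
close(); hold(.1); st(state(),"closed")
move_l(rk(0,.088,.222),.12,QR); hold(.1); st(state(),"lift")
move_l(rk(0,.027,.222),.12,QR)
move_l(rk(0,.027,.150),.12,QR); hold(.1); st(state(),"low")
d=get_image("wrist"); cv2.imwrite("pics/b2a.png",d["frame"])
E
```

```text
open t12.38 [ 0.504  -0.1129  0.123 ] F [-0.1  0.7 -1.1] gap 0.0879
raised t12.97 [ 0.5039 -0.1129  0.1416] F [-0.4 -0.2 -0.5] gap 0.0874
closed t14.06 [ 0.504  -0.1129  0.142 ] F [ 0.2  0.3 -0. ] gap 0.0255
lift t14.97 [ 0.5036 -0.1128  0.2205] F [-0.2 -0.2 -3.9] gap 0.0257
low t16.48 [ 0.5013 -0.174   0.1515] F [ 0.8 -0.4 -3.2] gap 0.0257
```

View pics/b2a.png

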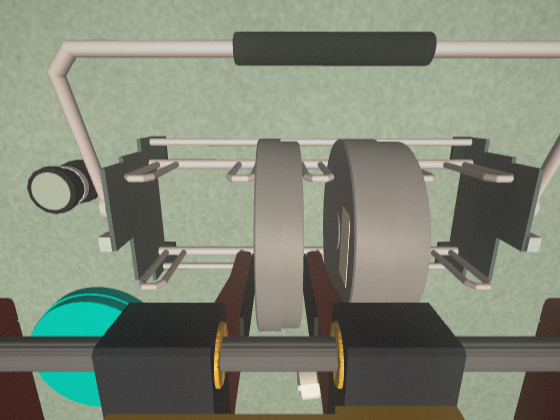

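The shallow grip holds. The can hangs upright and centred between its tines: tine edges at u≈254 and 304, can at 256–302.

```bash
python3 - <<'E'
from bench import *
from h import *
move_l(rk(0,.027,.146),.06,QR)
z=lower(lambda z:rk(0,.027,z),.146,.137,QR,thr=2.0); hold(.1); s=state(); st(s,"cmd%.4f"%z)
E
```

```text
lower [(np.float64(0.1449), np.float64(0.5)), (np.float64(0.1439), np.float64(0.4)), (np.float64(0.1429), np.float64(0.5)), (np.float64(0.1422), np.float64(2.3))]
cmd0.1420 t18.03 [ 0.5008 -0.1739  0.1422] F [-0.1  0.3 -2.2] gap 0.0254
```

```bash
python3 - <<'E'
from bench import *
from h import *
a=.075; h=.001
cy=.027+.018*a; cz=.074+.013*a+h
p=rk(0,cy+.0682*np.sin(a),cz+.0682*np.cos(a))
move_l(rk(0,.027,.1445),.05,QR)
move_l(p,.03,qtilt(a)); hold(.2); st(state(),"tilted target z%.4f"%p[2])
d=get_image("wrist"); cv2.imwrite("pics/b2b.png",d["frame"])
E
```

```text
tilted target z0.1440 t18.85 [ 0.501  -0.1676  0.1439] F [-0.1 -0.6 -3.1] gap 0.0254
```

View pics/b2b.png

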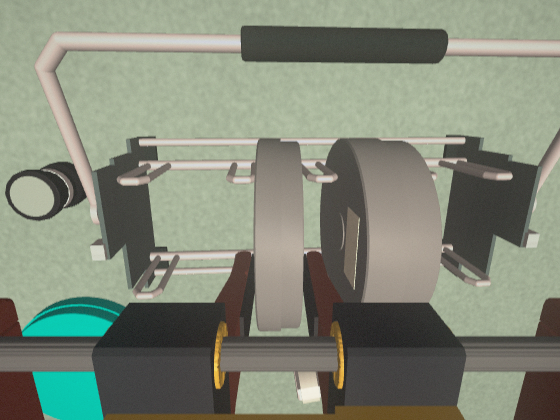

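The can is tilted slightly away from the seated can, with no side load, and is about 1 mm above the rails. I'll open so the finger passes over the seated can's top.

```bash
python3 - <<'E'
from bench import *
from h import *
gripper_open(); st(state(),"open")
d=get_image("wrist"); cv2.imwrite("pics/b2c.png",d["frame"])
p=np.array(state()["ee_pos"]); move_l(p+[0,0,.09],.15); st(state(),"up")
d=get_image("wrist"); cv2.imwrite("pics/b2d.png",d["frame"])
E
```

```text
open t19.96 [ 0.501  -0.1674  0.144 ] F [0.6 0.1 0.2] gap 0.0878
up t20.76 [ 0.5009 -0.1673  0.233 ] F [ 0.2  0.5 -0.7] gap 0.0877
```

View pics/b2c.png

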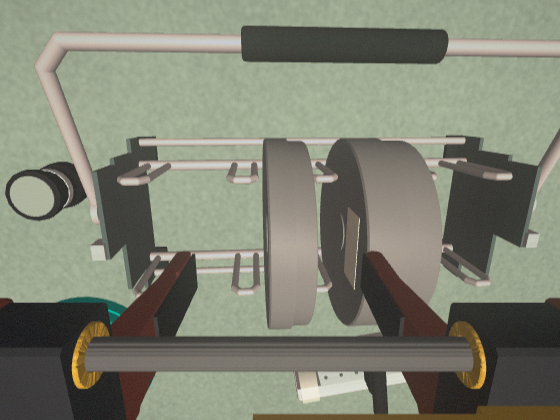

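View pics/b2d.png

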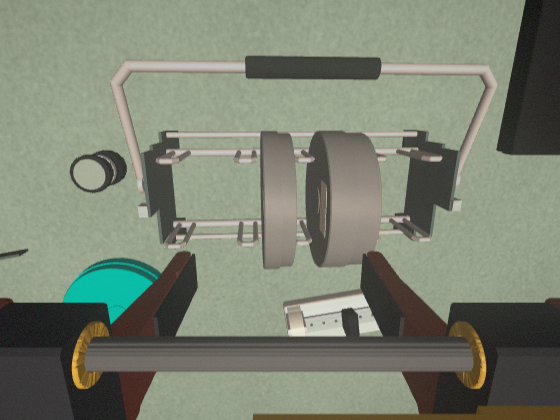

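The finger cleared, and can D and the placed can both stand properly, at u≈343 and 280. Next is the thick can, also gripped near its rim because it goes next to the bay-2 can.

```bash
python3 - <<'E'
from bench import *
from h import *
C=CB-SU*.0024
move_to(C+SU*.150,QS)
move_l(C+SU*.066,.12); hold(.15); st(state(),"at")
d=get_image("wrist"); cv2.imwrite("pics/gb.png",d["frame"])
close(); hold(.1); st(state(),"closed")
move_l(C+SU*.170,.10); hold(.1); st(state(),"up")
d=get_image("wrist"); cv2.imwrite("pics/gb2.png",d["frame"])
E
```

```text
at t23.07 [0.4995 0.2038 0.144 ] F [ 0.2 -0.5 -0.3] gap 0.0882
closed t23.99 [0.4988 0.2045 0.1432] F [0.1 3.2 2.6] gap 0.0415
up t25.28 [0.5037 0.1605 0.2363] F [ 0.3 -0.7 -6.6] gap 0.0418
```

View pics/gb.png

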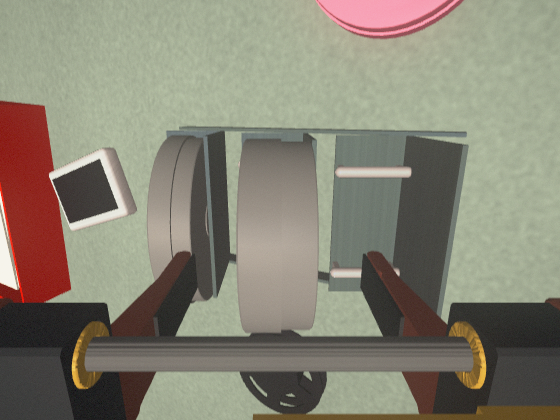

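View pics/gb2.png

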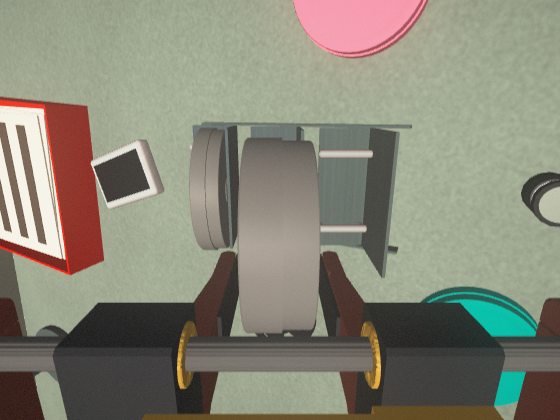

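The thick can is held straight at (279,230), with no sag visible. I'll carry it to bay 3.

```bash
python3 - <<'E'
from bench import *
from h import *
move_to(rk(0,.088,.270),QR); hold(.1); st(state(),"over")
move_l(rk(0,.088,.155),.13,QR); hold(.1); st(state(),"low")
d=get_image("wrist"); cv2.imwrite("pics/b3b.png",d["frame"])
E
```

```text
over t26.48 [ 0.5041 -0.1117  0.2693] F [ 0.2 -0.4 -6.8] gap 0.0419
low t27.62 [ 0.5047 -0.1131  0.1565] F [ 0.1  0.2 -6. ] gap 0.0417
```

View pics/b3b.png

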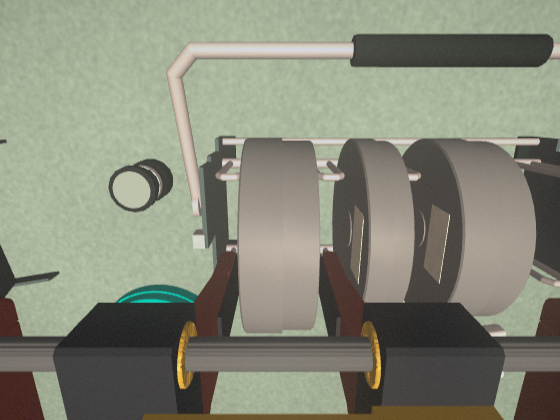

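It is upright and centred between the tine groups. I'll lower it until the rails take it.

```bash
python3 - <<'E'
from bench import *
from h import *
move_l(rk(0,.088,.147),.06,QR)
z=lower(lambda z:rk(0,.088,z),.147,.132,QR,thr=2.0); hold(.1); s=state(); st(s,"cmd%.4f"%z)
E
```

```text
lower [(np.float64(0.146), np.float64(-0.9)), (np.float64(0.1449), np.float64(-0.6)), (np.float64(0.1439), np.float64(1.4)), (np.float64(0.1429), np.float64(-0.0)), (np.float64(0.1419), np.float64(0.0)), (np.float64(0.1409), np.float64(-0.2)), (np.float64(0.1399), np.float64(-0.6)), (np.float64(0.1397), np.float64(4.2))]
cmd0.1390 t30.20 [ 0.5041 -0.113   0.1396] F [-1.6  0.6 -2.5] gap 0.0417
```

```bash
python3 - <<'E'
from bench import *
from h import *
a=.075; h=.0007; L=.0657
cy=.0884+.018*a; cz=.074+.021*a+h
p=rk(0,cy+L*np.sin(a),cz+L*np.cos(a))
move_l(rk(0,.088,.1420),.05,QR)
move_l(p,.03,qtilt(a)); hold(.2); st(state(),"tilted target z%.4f"%p[2])
gripper_open(); st(state(),"open")
d=get_image("wrist"); cv2.imwrite("pics/b3c.png",d["frame"])
p=np.array(state()["ee_pos"]); move_l(p+[0,0,.09],.15); st(state(),"up")
d=get_image("wrist"); cv2.imwrite("pics/b3d.png",d["frame"])
E
```

```text
tilted target z0.1418 t31.02 [ 0.5043 -0.1064  0.1416] F [-0.9 -0.7 -7.2] gap 0.0413
open t31.88 [ 0.5044 -0.1062  0.1417] F [-0.1 -0.6 -0.9] gap 0.0876
up t32.68 [ 0.5042 -0.1062  0.2308] F [ 0.   0.2 -0.3] gap 0.0879
```

View pics/b3c.png

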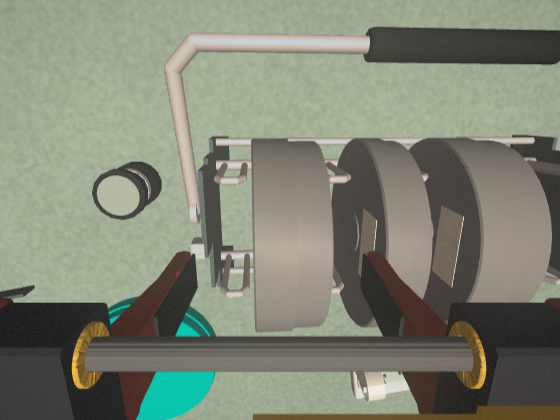

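View pics/b3d.png

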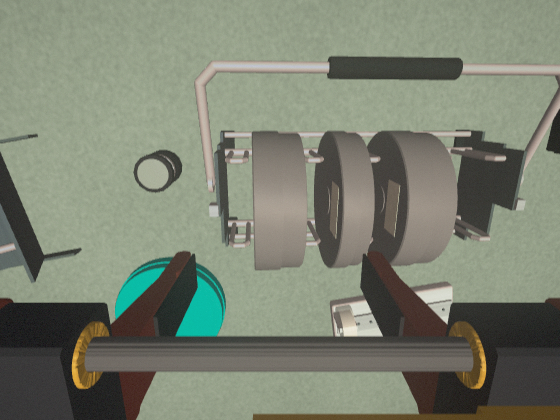

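All three racked cans stand properly at u≈280, 345 and 410. Now the last thin can, to bay 0.

```bash
python3 - <<'E'
from bench import *
from h import *
C=C3-SU*.0024
move_l(np.array(state()["ee_pos"])+[0,.06,.03],.2)
move_to(C+SU*.150,QS)
move_l(C+SU*.0675,.12); hold(.15); st(state(),"at")
d=get_image("wrist"); cv2.imwrite("pics/gc.png",d["frame"])
close(); hold(.1); st(state(),"closed")
move_l(C+SU*.230,.12); hold(.1); st(state(),"up")
d=get_image("wrist"); cv2.imwrite("pics/gc2.png",d["frame"])
E
```

```text
at t35.31 [0.491  0.2774 0.1422] F [-0.9  0.1 -0.9] gap 0.0877
closed t36.43 [0.4904 0.2778 0.1412] F [0.2 1.4 1.9] gap 0.0254
up t38.04 [0.4982 0.2096 0.2875] F [-0.6  0.8 -2.9] gap 0.0253
```

View pics/gc2.png

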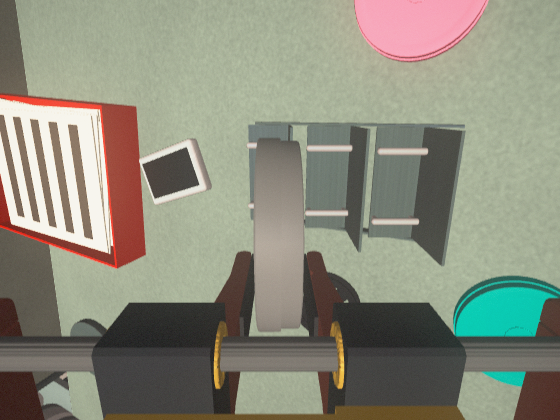

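The stand is empty and the can is held straight. I'll take it over to bay 0.

```bash
python3 - <<'E'
from bench import *
from h import *
move_to(rk(0,-.096,.310),QR); st(state(),"over")
move_l(rk(0,-.096,.155),.15,QR); hold(.1); st(state(),"low")
d=get_image("wrist"); cv2.imwrite("pics/b0a.png",d["frame"])
E
```

```text
over t39.92 [ 0.4944 -0.2957  0.31  ] F [ 1.7  0.6 -3.7] gap 0.0255
low t41.20 [ 0.4945 -0.297   0.1565] F [-0.2 -0.4 -3.7] gap 0.0254
```

View pics/b0a.png

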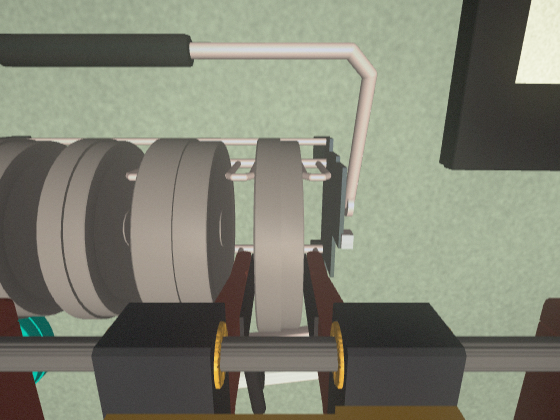

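It is centred between its tines (u≈255 and 303). I'll lower it.

```bash
python3 - <<'E'
from bench import *
from h import *
move_l(rk(0,-.096,.1455),.06,QR)
z=lower(lambda z:rk(0,-.096,z),.1455,.134,QR,thr=2.0); hold(.1); s=state(); st(s,"cmd%.4f"%z)
d=get_image("wrist"); cv2.imwrite("pics/b0b.png",d["frame"])
E
```

```text
lower [(np.float64(0.1445), np.float64(0.1)), (np.float64(0.1434), np.float64(0.2)), (np.float64(0.1424), np.float64(0.5)), (np.float64(0.1414), np.float64(0.9)), (np.float64(0.1412), np.float64(4.6))]
cmd0.1405 t43.06 [ 0.494  -0.2967  0.1412] F [-1.9  1.5  2.4] gap 0.0259
```

```bash
python3 - <<'E'
from bench import *
from h import *
a=.08; h=.0016; L=.0673
cy=-.096-.018*a; cz=.074+.013*a+h
p=rk(0,cy-L*np.sin(a),cz+L*np.cos(a))
move_l(rk(0,-.096,.1435),.05,QR)
move_l(p,.03,qtilt(-a)); hold(.2); st(state(),"tilted target z%.4f"%p[2])
gripper_open(); st(state(),"open")
d=get_image("wrist"); cv2.imwrite("pics/b0c.png",d["frame"])
p=np.array(state()["ee_pos"]); move_l(p+[0,0,.12],.2); st(state(),"up")
d=get_image("wrist"); cv2.imwrite("pics/b0d.png",d["frame"])
E
```

```text
tilted target z0.1437 t43.93 [ 0.4936 -0.3033  0.1437] F [-0.2 -0.9 -3.6] gap 0.0253
open t44.99 [ 0.4936 -0.3035  0.1437] F [ 0.7 -0.3  0.1] gap 0.0880
up t45.79 [ 0.4934 -0.3034  0.2624] F [ 0.6  1.2 -0.6] gap 0.0877
```

View pics/b0c.png

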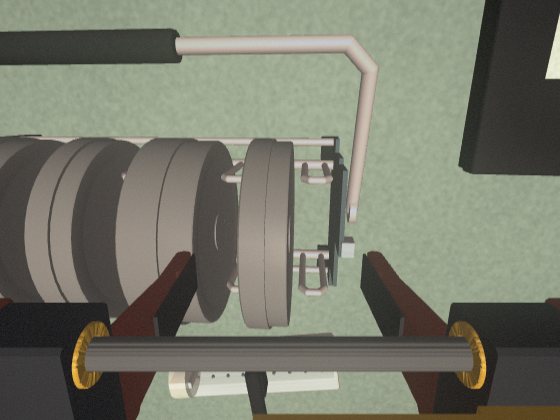

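View pics/b0d.png

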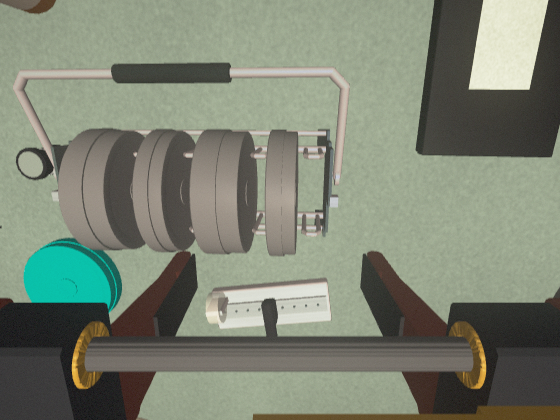

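Bay 0 is done and all four cans stand. Now the keeper: I'll grip the sleeve from above with the jaws along rack x.

```bash
cat >> h.py <<'E'
QK=quat(RY,RX,-RZ)
def kp(th,dz=.004,r=.1): return rk(.02+r*np.cos(th),0,.08+r*np.sin(th)+dz)
E
python3 - <<'E'
from bench import *
from h import *
d=get_image("wrist"); w=cloud(d); f=d["frame"].max(2)
m=(f<75)&(w[...,2]>.09)&(w[...,2]<.14)&(w[...,0]>.58); m[:, :60]=0; m[110:]=0
P=w[m]; R=P-RO; print(len(P),"rack x",np.percentile(R@RX,[2,50,98]),"y",np.percentile(R@RY,[1,99]),"z",np.percentile(P[:,2],[2,50,98]))
print(inverse_kinematics(kp(.41)+[0,0,.12],QK),inverse_kinematics(kp(1.8),QK))
move_to(kp(.41)+np.array([0,0,.12]),QK); st(state())
d=get_image("wrist"); cv2.imwrite("pics/k0.png",d["frame"]); np.savez("k0.npz",**d)
w=cloud(d); f=d["frame"].max(2)
m=(f<75)&(w[...,2]>.09)&(w[...,2]<.14)&(np.abs((w-RO)@RY)<.06)&((w-RO)@RX>.07)
P=w[m]; R=P-RO; print(len(P),"rack x",np.percentile(R@RX,[2,50,98]),"y",np.percentile(R@RY,[1,99]),"z",np.percentile(P[:,2],[2,50,98]))
d=get_image("top"); cv2.imwrite("pics/kt.png",d["frame"])
E
```

```text
2164 rack x [0.10517223 0.1115417  0.11855513] y [-0.05012096  0.04710012] z [0.11868366 0.12354614 0.12559596]
[-3.79443602e-01  2.18492380e-01  1.06689886e+00 -4.44089210e-16
  1.85620141e+00 -3.24443602e-01] [-4.47607940e-01 -8.70641242e-02  1.49605533e+00 -4.44089210e-16
  1.73260145e+00 -3.92607940e-01]
 t47.09 [ 0.6104 -0.2072  0.2434] F [0.3 0.4 0.9] gap 0.0878
1944 rack x [0.1048558  0.11184028 0.11934533] y [-0.04783732  0.04855604] z [0.11920952 0.12353286 0.1254764 ]
```

View pics/k0.png

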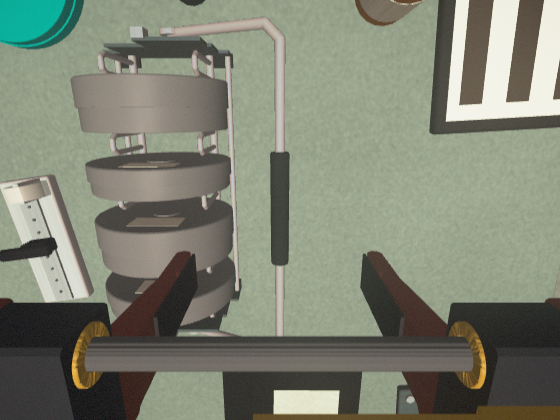

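The sleeve is centred at u≈280 between the jaws. I'll descend, grip it and follow the arc.

```bash
python3 - <<'E'
from bench import *
from h import *
move_l(kp(.40),.12,QK); hold(.1); st(state(),"down")
close(); hold(.1); st(state(),"closed")
for th in np.linspace(.40,1.80,11)[1:]:
    move_l(kp(th),.12,QK); s=state(); st(s,"th%.2f"%th)
    if np.abs(s["ft_force"]).max()>25: break
E
```

```text
down t48.45 [ 0.6117 -0.2072  0.1243] F [-0.8 -0.1  0.8] gap 0.0881
closed t49.66 [ 0.6112 -0.2069  0.1229] F [-0.5 -0.8 -0.4] gap 0.0150
th0.54 t49.92 [ 0.6052 -0.2066  0.1361] F [ 1.6 -0.1  1.5] gap 0.0153
th0.68 t50.19 [ 0.5979 -0.2062  0.1479] F [ 5.9 -0.5  3.5] gap 0.0153
th0.82 t50.46 [ 0.589  -0.2057  0.1591] F [ 6.4 -0.   6.9] gap 0.0147
th0.96 t50.73 [ 0.5787 -0.2052  0.169 ] F [7.3 0.3 9.8] gap 0.0145
th1.10 t50.99 [ 0.5671 -0.2045  0.1775] F [ 8.2  1.  13.6] gap 0.0139
th1.24 t51.26 [ 0.5543 -0.2038  0.1843] F [ 6.   1.2 19.5] gap 0.0125
th1.38 t51.52 [ 0.5408 -0.2031  0.1892] F [ 3.8  2.3 23.7] gap 0.0116
th1.52 t51.79 [ 0.5267 -0.2023  0.192 ] F [ 1.1  4.5 28.2] gap 0.0104
```

I set the grip height wrong: the fingertips were only 4 mm below the sleeve's centre, so the sleeve is squeezing out under them. The bar stays where it is, near 1.5 rad. I'll open, regrip about 12 mm lower and finish the swing.

```bash
python3 - <<'E'
from bench import *
from h import *
gripper_open(); hold(.1); st(state(),"open")
d=get_image("wrist"); cv2.imwrite("pics/k1.png",d["frame"]); 
w=cloud(d); f=d["frame"].max(2); R=w-RO
m=(f<75)&(np.abs(R@RY)<.06)&(w[...,2]>.15)&(w[...,2]<.2)&(np.abs(R@RX-.03)<.033)
P=R[m]; print(len(P),"rack x",np.percentile(P@RX,[2,50,98]),"z",np.percentile(P[:,2],[2,50,98]))
d=get_image("scene"); cv2.imwrite("pics/k1s.png",cv2.resize(d["frame"][80:280,130:430],None,fx=2.5,fy=2.5))
E
```

```text
open t53.14 [ 0.5242 -0.2022  0.1839] F [ 0.9 -0.2  0.8] gap 0.0879
4780 rack x [0.02017699 0.02773954 0.03526701] z [0.17973065 0.18555187 0.18758494]
```

View pics/k1.png

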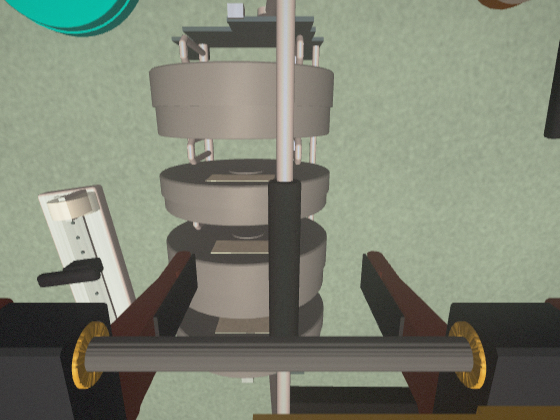

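View pics/k1s.png

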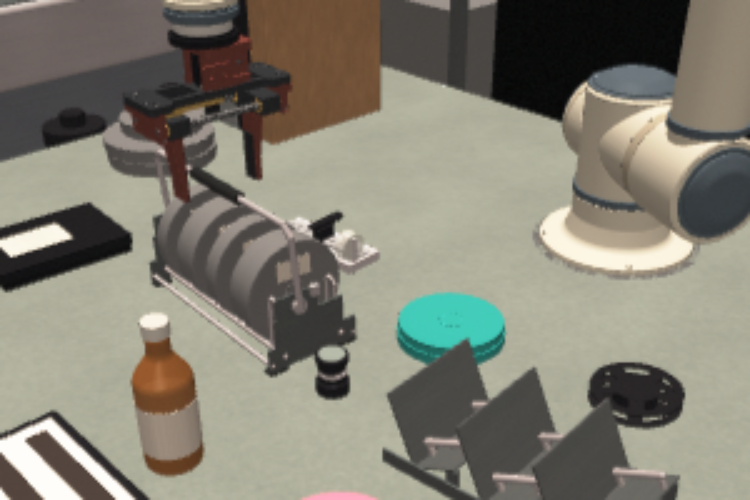

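The bar stands at about 1.49 rad (sleeve at u≈285, rack x 28 mm) and stayed put. The cans are undisturbed.

```bash
python3 - <<'E'
from bench import *
from h import *
move_l(kp(1.494,-.008),.08,QK); close(); st(state(),"closed")
for th in [1.56,1.64,1.72,1.79,1.82]:
    move_l(kp(th,-.008),.10,QK); s=state(); st(s,"th%.2f"%th)
    if np.abs(s["ft_force"]).max()>25: break
E
```

```text
closed t54.66 [ 0.5269 -0.2023  0.1717] F [-0.2  0.4 -0.5] gap 0.0153
th1.56 t54.91 [ 0.5206 -0.202   0.1723] F [ 2.3  0.  -0.2] gap 0.0155
th1.64 t55.16 [ 0.5125 -0.2014  0.1725] F [1.7 1.4 3.9] gap 0.0147
th1.72 t55.41 [ 0.5044 -0.2009  0.1718] F [1.5 2.5 6.2] gap 0.0154
th1.79 t55.66 [ 0.4976 -0.2005  0.1704] F [1.5 2.5 5.9] gap 0.0152
th1.82 t55.91 [ 0.4959 -0.2004  0.1699] F [5.4 1.6 5.3] gap 0.0151
```

```bash
python3 - <<'E'
from bench import *
from h import *
for th in [1.85,1.88]:
    move_l(kp(th,-.008),.10,QK); s=state(); st(s,"th%.2f"%th)
    if np.abs(s["ft_force"][0])>14: break
hold(.2); s=state(); st(s,"hold")
gripper_open(); st(state(),"open")
move_l(np.array(state()["ee_pos"])+[0,0,.10],.2); st(state(),"up")
d=get_image("wrist"); cv2.imwrite("pics/k2.png",d["frame"]); 
w=cloud(d); f=d["frame"].max(2); R=w-RO
m=(f<75)&(np.abs(R@RY)<.06)&(w[...,2]>.15)&(w[...,2]<.2)&(np.abs(R@RX)<.04)
P=R[m]; x=np.percentile(P@RX,[2,50,98]); print(len(P),"rack x",x,"z",np.percentile(P[:,2],[2,50,98]))
for n in ["scene","top"]:
    d=get_image(n); b=(80,280,130,430) if n=="scene" else (150,300,150,420)
    cv2.imwrite(f"pics/k2{n}.png",cv2.resize(d["frame"][b[0]:b[1],b[2]:b[3]],None,fx=2.5,fy=2.5))
E
```

```text
th1.85 t56.16 [ 0.4958 -0.2004  0.1699] F [17.5  0.6  3.6] gap 0.0155
hold t56.36 [ 0.4958 -0.2004  0.1699] F [17.8  1.3  3.1] gap 0.0151
open t57.54 [ 0.4916 -0.2004  0.1681] F [ 0.3 -0.3 -0.2] gap 0.0877
up t58.19 [ 0.4916 -0.2003  0.2672] F [ 0.2 -0.2 -0.1] gap 0.0877
2510 rack x [-0.01037896 -0.00342952  0.00406359] z [0.17894506 0.18331379 0.18534713]
```

View pics/k2.png

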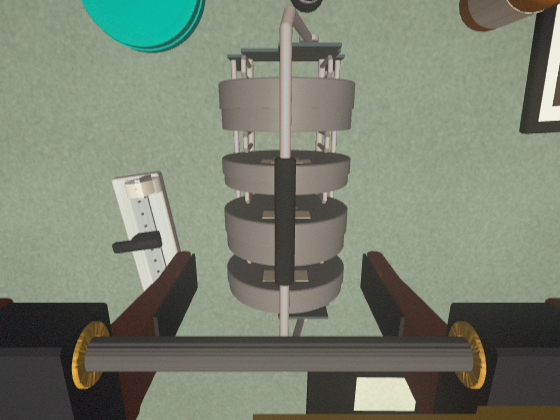

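View pics/k2scene.png

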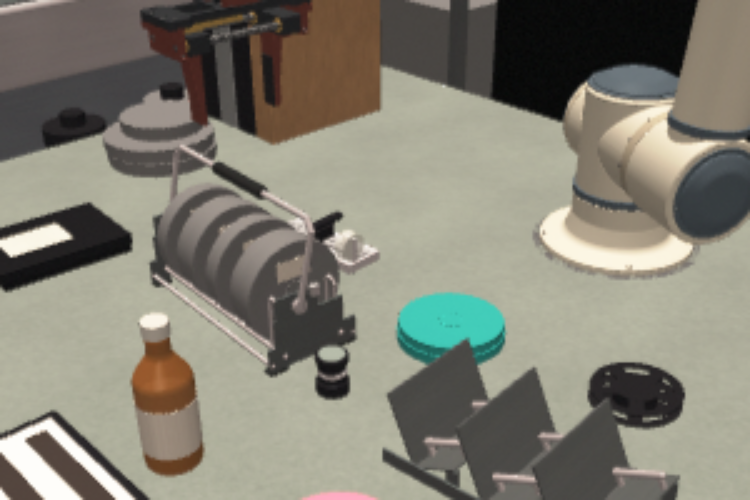

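View pics/k2top.png

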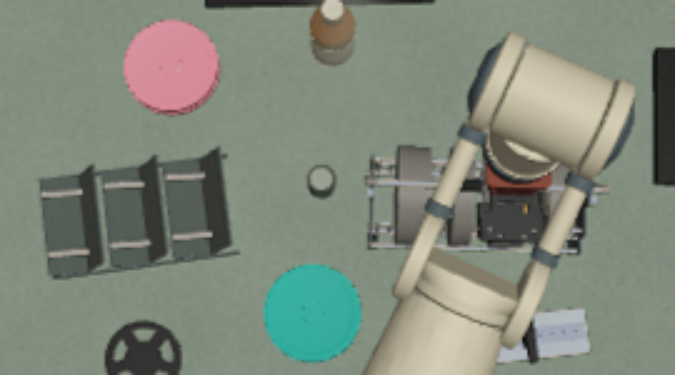

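The keeper is at its stop: the sleeve is at rack x −3.4 mm against −2.7 expected, and the force rose sharply with no more motion. All four cans stand, and the gripper is clear.

```bash
python3 - <<'E'
from bench import *
print(job_done(), state()["time"])
E
```

```text
the job is handed in; nothing more can be done
the job is handed in; nothing more can be done
```

The job is handed in, at about 58 s on the robot's clock. The two thin cans are in bays 0 and 2, the thick can is in bay 3, and the keeper bar is over at its stop.

**Cans:** Each was lowered until the wrist force showed the rails taking its weight. Before letting go I raised each can about 1–2 mm and tilted it slightly, so the opening finger would pass over the can next to it. That means each can settled the last 1–2 mm on its own when released. One thin can was set down briefly in bay 3 and regripped before going to bay 2.

**Keeper:** The first grip on the sleeve was too high and slipped near 1.5 rad, with about 28 N at the wrist. I regripped lower and swung the bar until it stopped moving and the force rose to 17.8 N.

**Last checks:**
- **Keeper:** the camera put the sleeve 3.4 mm in front of the rack's middle, where 2.7 mm is expected at the stop.
- **Cans:** all four, including the one already in the rack, were standing in their bays. The stand was empty.
- **Other items:** the bystanders I could see in the last pictures (loupe, cleaner, reel, pink and turquoise cans) looked undisturbed. The arm partly hid the rack and splicer from the top camera, and I did not measure the bystanders' positions.
- **Cameras:** the cameras disagreed with each other by 1–3 mm. I relied mainly on the wrist camera, which matched the fingertips to about 1.5 mm.

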